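# Key and seat the cufflink box lid

### The arm

A 6-joint arm with a two-finger parallel gripper is mounted at the origin on the work surface. World frame = base frame: x ahead of the robot, y to its left, z up, the work surface at z = 0. Lengths are in mm, angles in rad, forces in N, time in s.
With the tool pointing down it reaches from about 300 to 775 mm from the base axis. Payload 14.6 kg.
Tool frame: the origin (TCP) lies on the centre line of the jaws, within the pads' length; the fingertips stand 11 mm ahead of it and the grasp point (between the pads) lies 8 mm behind it; x points along the fingers, y is the direction in which the jaws open and shut, and the axes are right-handed (so a half turn about x gives the same grasp; the last joint's range is limited). The gripper opens to 94 mm and grips with 3 to 60 N. Pads are 16 mm wide; open, the fingers measure 119 mm over their backs; the gripper's body (75 mm by 177 mm) begins 78 mm behind the grasp point.
Start: joints at [1.214, 0.3, 1.521, -0, 1.321, -0.067], TCP at [157.166, 527.056, 216.446] pointing down, gripper open.
Joint ranges: [-3.03, 3.03], [-0.79, 2.21], [0.23, 2.52], [-1.04, 4.18], [0, 3.07], [-2.55, 2.55]. Speed limits (rad/s): [2.22, 2.22, 2.57, 3.14, 3.14, 3.14].

### API

Orientations are given as [roll, pitch, yaw] about the fixed x, y, z axes, in that order (R = Rz(yaw) Ry(pitch) Rx(roll)).
In Python, from cell import manip gives the robot as it stands.
- The arm moves only by the shell command python3 -m handwheel 'ROWS' [OPENING] [FORCE]. ROWS is JSON, a list of rows, each a list of 2 entries, a list of its own where there are three numbers: the shift along the tool's x, y, z in mm, then the turn about the tool's x in rad. In form: [[[x, y, z], spin], ...]. A call has exactly 10 rows; each row shifts and turns the commanded pose from where the row before left it, along the tool's axes as they then stand; what a row does not reach is not made up. A row lasts 1/8 s, in which the tool goes at most 62.5 mm and 10.7 degrees, less where a joint would pass 70% of its speed; a pose out of reach is approached as far as the arm can. A call with a gripper value outside its range is refused whole. OPENING is the closure in counts, from 0 (fully open) to 255 (shut), set as the call begins (- or left out, the last holds). The fingers move at their own pace and stop on an object; FORCE is the grip in N (left out, the last holds). Time passes only in rows, so rows that do not move let the fingers close, or fill a call up. It gives the time, the measured TCP pose, the force and the opening at its end, in the units of the state.
- manip.read_state(): the state, without advancing time (a new reading comes with each control period).
- manip.camera(name): name is "scene" or "top" or "wrist"; returns a dict with "pixels" (384x512x3 uint8, red, green, blue), "z_map" (384x512 float32, mm along the optical axis (not along the pixel's ray), 0 where there is no reading), "mtx" (3x3 intrinsics, pixels), "xyz" and "orientation" of the camera in the world. Camera axes: x right, y up, looking along -z (the intrinsics and any distortion apply to the point x, -y, -z); pixel columns grow to the right and rows downward; lengths in mm; the calibration is good to about 2 mm. A picture is of the moment at which its call begins.
- manip.sign_off(): hands the job in, once; it reports no verdict.
Trained networks look in the newest picture that a camera, given by its name, has taken for a name from the list of things; names that differ only in an ending like _2 or _b are one class to them, and where a whole thing is asked for, a point or a joint stands for the part that bears it (a point fixed in the world has none). Each returns a list of dicts, best first, with "confidence" (0 to 1); they miss things now and then, are a little off and sometimes report something else, mostly with a low value. They report only what shows in the picture. A call takes as long as a camera call. They do not tell look-alikes from the thing itself.
- manip.cut_out(target, camera): "region" (384x512 bool, what is visible of it) and "centre" ([column, row] in pixels, amid what is visible of it).
The state is a dict: "clock": time; "joints": joint angles; "qd": joint speeds; "effort": joint torques, N m; "eef_pos": TCP position; "eef_rot": TCP orientation; "wrist_force": force on the tool from outside, world axes, zero at the start; "moment": the same for the moment, N m; "finger_gap": finger opening in mm.
Only numpy, scipy, OpenCV 4.12 (cv2) and the standard library are available. Lean on these libraries where they do the work, as an engineer would, in place of code of your own. Each camera call takes 0.05 s, during which the arm holds its last target. There are 200 camera calls.

### The job

The lid of the round chrome cufflink box stands proud because its notch is not over the brass pin. Push the ridge on the lid round with your fingertips, without pinching it, until the notch is over the pin, then press the lid straight down until it is fully home, and take your hand away. Never lift the lid, and leave everything else on the ledge where it is.

Things in the scene. Friction and masses are not known exactly. Their poses are not given: they have to be found in the camera images.
- cufflink_box: Round chrome box, 120 mm across and 34 mm high with a 132 mm flange at the top, fixed to the ledge. Origin: centre of its underside on the ledge, on the lid's turning axis; z up. The brass pin stands on the rim in its +x direction. The lid sits above it on a central spindle and can be turned either way.
- lid (a joint): Turn of the black lid about the vertical axis of the box, rad; 0 (or a full turn, 6.283) = notch exactly over the pin, growing anticlockwise seen from above. Starts anywhere from 0.8 to 5.4, so the short way may be either. It stays where it is left; turning takes about 1 N at the ridge. The pin goes in within about 0.05 rad of exact, its round top guiding the notch slightly.
- lid_down (a joint): How far the lid has been pressed down, m: 0 = standing proud as at the start, 0.010 = fully home on the box rim, negative = lifted. A spring clip on the spindle holds the lid at any height by friction; pressing takes about 3 to 5 N. With the notch away from the pin, the pin stops the lid after about 2 to 3 mm.
- pin (a point): Top of the upright brass pin, 10 mm across with a round top, on the box rim 55 mm from the box axis, 42.5 mm above the ledge. Its outer 4 mm show beyond the edge of the lid, just under the lid's level, and its flat brass foot, 12 mm wide, juts out of the box rim to 76 mm from the axis, 34.5 mm above the ledge.
- notch (a point): Middle of the notch in the lid's edge, at the level of the lid's top face, 55 mm from the axis. The notch is a slot 16 mm wide, open at the rim, reaching in to 45 mm from the axis; a red index line on the lid runs from the middle towards it. The lid is a black disc 112 mm across and 8 mm thick; its top face starts 52 mm above the ledge and is 42 mm above it when home.
- hub (a point): Centre of the flat brass boss in the middle of the lid, 34 mm across, 2 mm above the lid's top face (54 mm above the ledge at the start, 44 mm when home): a good place to press.
- ridge: Upright steel ridge on top of the lid, opposite the notch, to push with a fingertip: 22 mm long along the radius (30 to 52 mm from the axis), 8 mm thick, 14 mm high. Origin: centre of its foot on the lid's top face, 41 mm from the axis. Its x axis points along the radius, towards the lid's axis and the notch.
- tie_tray: Bystander: black acrylic tie bar tray, 200 x 90 x 22 mm, origin under its centre. Leave alone.
- valet_tray: Bystander: dark wooden valet tray with a watch and cufflinks, 200 x 140 x 30 mm, origin under its centre. Leave alone.
- stay_case: Bystander: grey plastic collar stay case, 75 x 40 x 15 mm, origin under its centre. Leave alone.
- ring_dome: Bystander: glass dome over a ceramic ring dish, 96 mm across, 97 mm high, origin under its centre. Leave alone.
- cologne: Bystander: amber glass bottle, 48 mm across, 100 mm high, origin under its centre. Leave alone.
- clothes_brush: Bystander: wooden clothes brush, 170 x 45 x 34 mm, origin under its centre. Leave alone.
Things that resemble listed ones, but are neither listed nor needed, are in the scene too. Leave any purple look-alike of the cufflink_box alone.

How it is judged (in metres and radians):
On the way:
1. the lid is turned until its notch is over the pin (horizontal distance between notch and pin below 0.007 m).
At the end, for the whole second after the job is handed in: The lid is pressed at least 8 of its 10 mm down with its notch round the pin (centres within 5 mm seen from above) and at rest; every bystander is within 15 mm of where it stood (value of joint lid_down above 0.008 m and horizontal distance between notch and pin below 0.005 m and velocity of joint lid between -0.05 and 0.05 rad/s and distance of each of tie_tray, valet_tray, stay_case, ring_dome, cologne, clothes_brush from where it was at the start of the episode below 0.015 m); the robot touches nothing.
It fails at once if the lid is lifted more than 4 mm above its starting height (value of joint lid_down below -0.004 m).
It fails at once if the ridge is pinched or rammed (more than 15 N on it) (contact force between the fingers and ridge above 15 N).
It fails at once if something else on the ledge is moved more than 15 mm (distance of any of tie_tray, valet_tray, stay_case, ring_dome, cologne, clothes_brush from where it was at the start of the episode above 0.015 m).
It also fails if it takes over 48 s, if anything falls off the work surface, if the arm or the gripper's body presses on something with over 40 N, if the wrist force passes 120 N, or if a joint passes its speed limit or range.

## Working session

There is one attempt and no reset: what is moved stays moved. The work goes in short steps, Python scripts to look and compute and a shell command to move; the robot and the scene stay as the last step left them, time stands still between calls to the robot, and variables do not carry over. Pictures are saved under pics/ and viewed, about 8 in all and at most 12, crops included, and the job is handed in when it is done.

```bash
mkdir -p pics
cat > h.py <<'E'
import numpy as np, cv2
from scipy.spatial.transform import Rotation as R
from cell import manip
def pose(c):
    o=np.array(c["orientation"],float)
    M=o if o.shape==(3,3) else R.from_euler('xyz',o).as_matrix()
    return np.array(c["xyz"],float),M
def pts(c,mask=None):
    z=c["z_map"]; v,u=np.nonzero((z>0)&(mask if mask is not None else True))
    K=c["mtx"]; d=z[v,u]
    p=np.c_[(u-K[0][2])/K[0][0]*d,-(v-K[1][2])/K[1][1]*d,-d]
    t,M=pose(c); return p@M.T+t,u,v
def proj(c,P):
    t,M=pose(c); q=(np.atleast_2d(P)-t)@M; K=c["mtx"]
    return np.c_[K[0][0]*q[:,0]/-q[:,2]+K[0][2],K[1][1]*-q[:,1]/-q[:,2]+K[1][2]]
E
python3 - <<'E'
from h import *
s=manip.read_state(); print({k:np.round(v,3) for k,v in s.items()})
ims=[]
for n in("top","scene"):
    c=manip.camera(n); ims.append(c["pixels"]); print(n,np.round(c["xyz"],1),np.round(c["orientation"],3),np.round(c["mtx"],1).tolist(),[k for k in c])
    for t in("cufflink_box","lid","ridge","hub","pin","notch"):
        for r in manip.cut_out(t,n)[:3]:
            p,u,v=pts(c,r["region"])
            print(t,round(r["confidence"],2),np.round(r["centre"],0),r["region"].sum(),np.round(np.median(p,0),0) if len(p) else None)
cv2.imwrite("pics/a.png",ims[0][:,:,::-1]); cv2.imwrite("pics/b.png",ims[1][:,:,::-1])
E
```

```text
{'clock': np.float64(0.0), 'joints': array([ 1.214,  0.3  ,  1.522,  0.   ,  1.321, -0.067]), 'qd': array([ 0.   , -0.001, -0.   , -0.   , -0.001,  0.   ]), 'effort': array([-2.0000e-03, -5.3181e+01, -3.5273e+01,  7.1000e-02,  2.4000e-02,
       -0.0000e+00]), 'eef_pos': array([157.079, 526.841, 215.903]), 'eef_rot': array([-1.65,  1.57, -1.94]), 'wrist_force': array([-0.14 ,  0.614, -0.579]), 'moment': array([-0.014,  0.011, -0.029]), 'finger_gap': np.float64(93.74)}
top [ 407.1  109.4 1117.6] [ 0.112 -0.022 -1.57 ] [[413.5, 0.0, 253.9], [0.0, 413.5, 190.1], [0.0, 0.0, 1.0]] ['pixels', 'z_map', 'mtx', 'xyz', 'orientation']
cufflink_box 0.88 [180. 289.] 2144 [276. 274.  52.]
cufflink_box 0.81 [165. 120.] 1867 [708. 325.  52.]
cufflink_box 0.55 [320. 202.] 2013 [503. -90.  52.]
lid 0.98 [164. 121.] 1330 [711. 328.  53.]
lid 0.96 [178. 284.] 1606 [273. 275.  53.]
lid 0.75 [247. 189.] 1398 [529. 110.  53.]
hub 0.81 [162. 118.] 1394 [711. 328.  53.]
hub 0.68 [180. 290.] 1565 [273. 277.  53.]
hub 0.6 [244. 193.] 1439 [529. 112.  53.]
pin 0.98 [163. 120.] 1932 [708. 323.  52.]
pin 0.82 [32
[... 391 characters left out ...]
0. 143.] 844 [294. 253.  45.]
cufflink_box 0.76 [346. 180.] 1029 [728. 302.  48.]
cufflink_box 0.66 [211. 222.] 1446 [ 522. -114.   48.]
lid 0.96 [231. 138.] 452 [281. 265.  50.]
lid 0.94 [260. 188.] 709 [535. 101.  50.]
lid 0.71 [343. 174.] 581 [717. 320.  50.]
ridge 0.57 [269. 271.] 1165 [ 768. -169.   56.]
hub 0.82 [259. 184.] 707 [533. 103.  50.]
hub 0.79 [214. 219.] 855 [ 510. -101.   51.]
hub 0.78 [232. 137.] 456 [280. 267.  50.]
pin 0.85 [259. 189.] 1105 [546.  84.  48.]
pin 0.75 [342. 178.] 1046 [726. 303.  48.]
pin 0.7 [300. 138.] 529 [447. 460.  28.]
notch 0.98 [212. 212.] 842 [ 511. -100.   51.]
notch 0.7 [229. 139.] 416 [280. 265.  50.]
notch 0.65 [261. 187.] 662 [535. 100.  50.]
```

View pics/a.png

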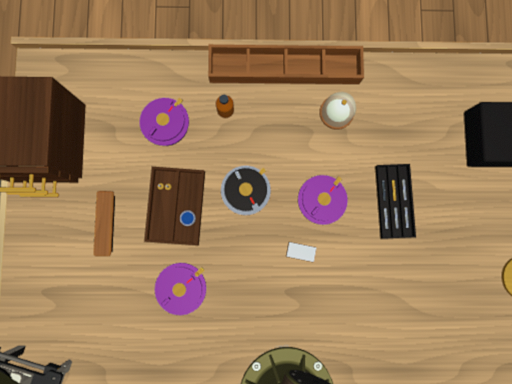

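View pics/b.png

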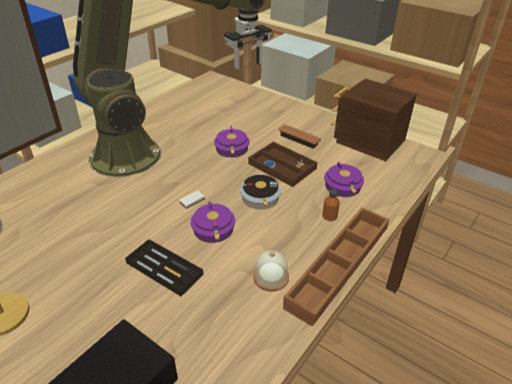

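The chrome box with the black lid is at about (246,190) in the top view. The ridge points to upper left (238,175), the red line to lower right (252,202), and the pin seems to be at upper right (263,175). The purple boxes are decoys. I'll rectify a close-up next.

```bash
cat >> h.py <<'E'
def rect(c,cx,cy,z,half=100,s=3):
    # world-aligned plan: right=-y, up=+x
    n=2*half*s
    corners=np.array([[cx+half,cy+half,z],[cx+half,cy-half,z],[cx-half,cy-half,z],[cx-half,cy+half,z]],float)
    H=cv2.getPerspectiveTransform(proj(c,corners).astype(np.float32),np.float32([[0,0],[n,0],[n,n],[0,n]]))
    return cv2.warpPerspective(c["pixels"],H,(n,n),flags=cv2.INTER_CUBIC)
E
python3 - <<'E'
from h import *
c=manip.camera("top")
P,u,v=pts(c)
near=np.hypot(P[:,0]-529,P[:,1]-110)<90
Q=P[near];
for lo,hi in((49,53),(53,58),(60,75),(30,38)):
    q=Q[(Q[:,2]>lo)&(Q[:,2]<hi)]
    if len(q): print(lo,hi,len(q),np.round(q.mean(0),1),np.round((q.max(0)+q.min(0))/2,1))
im=rect(c,529,110,52,100,3); w=manip.camera("wrist"); print(w["xyz"],w["orientation"],w["mtx"])
cv2.imwrite("pics/c.png",im[:,:,::-1])
# colours
hsv=cv2.cvtColor(c["pixels"],cv2.COLOR_RGB2HSV)
m=np.zeros(hsv.shape[:2],bool); m[v[near],u[near]]=1
for nm,mm in (("red",((hsv[...,0]<5)|(hsv[...,0]>174))&(hsv[...,1]>130)),("brass",(hsv[...,0]>14)&(hsv[...,0]<28)&(hsv[...,1]>150))):
    p,uu,vv=pts(c,mm&m); print(nm,len(p)); print(np.round(np.c_[p,uu,vv],0)[:12] if nm=="red" else np.round(p[np.hypot(p[:,0]-529,p[:,1]-110)>40],0)[:15])
E
```

```text
49 53 708 [530.  108.5  51.5] [528.5 109.5  51. ]
53 58 642 [526.7 111.1  54.5] [529.2 109.5  55.5]
60 75 30 [563.4 129.6  65.7] [563.9 130.2  65.6]
30 38 487 [520.6 107.3  34.6] [528.1 110.8  34. ]
[ 86.96213883 549.03380592 384.51793112] [-2.62080351e-01  2.11538079e-05  1.28120718e+00] [[285.33173033   0.         254.57521121]
 [  0.         285.33173033 191.05481544]
 [  0.           0.           1.        ]]
red 23
[[508.  97.  55. 250. 197.]
 [508.  94.  54. 251. 197.]
 [506.  99.  53. 249. 198.]
 [506.  97.  55. 250. 198.]
 [506.  94.  56. 251. 198.]
 [506.  91.  55. 252. 198.]
 [503.  97.  52. 250. 199.]
 [503.  94.  53. 251. 199.]
 [503.  91.  54. 252. 199.]
 [501.  97.  54. 250. 200.]
 [501.  94.  52. 251. 200.]
 [501.  91.  51. 252. 200.]]
brass 159
[[587.  62.  36.]
 [585.  65.  35.]
 [585.  62.  32.]
 [585.  59.  33.]
 [582.  67.  35.]
 [582.  65.  36.]
 [582.  62.  34.]
 [582.  59.  36.]
 [580.  67.  35.]
 [580.  65.  34.]
 [580.  62.  35.]
 [580.  59.  34.]
 [577.  70.  36.]
 [577.  67.  37.]
 [576.  65.  39.]]
```

View pics/c.png

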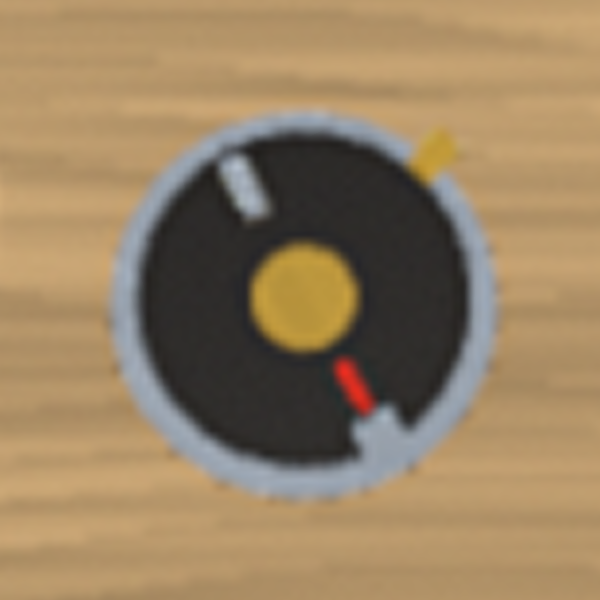

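Run:
```python
from h import *
s=manip.read_state(); M=R.from_euler('xyz',s["eef_rot"]).as_matrix(); print(np.round(M,3))
print("shift to (571,108,217):",np.round(M.T@(np.array([571,108,217])-s["eef_pos"]),1))
print("yaw of y axis",np.degrees(np.arctan2(M[1,1],M[0,1])))
```

```text
[[ 0.     0.286  0.958]
 [ 0.     0.958 -0.286]
 [-1.     0.     0.   ]]
shift to (571,108,217): [-5.000e-01 -2.834e+02  5.163e+02]
yaw of y axis 73.39664175937409
```

```bash
python3 -m handwheel '[[[0,-28,51],0],[[0,-28,51],0],[[0,-28,51],0],[[0,-28,51],0],[[0,-28,51],0],[[0,-28,51],0],[[0,-28,51],0],[[0,-28,51],0],[[0,-28,51],0],[[0,-3,6],0]]' 255 10
python3 -m handwheel '[[[0,0,0],0.165],[[0,0,0],0.165],[[0,0,0],0.165],[[0,0,0],0.165],[[0,0,0],0.165],[[0,0,0],0.165],[[0,0,0],0.165],[[0,0,0],0.165],[[0,0,0],0],[[0,0,0],0]]'
python3 - <<'E'
from h import *
s=manip.read_state(); print(s["joints"],s["wrist_force"])
c=manip.camera("wrist"); print(pose(c)[0])
cv2.imwrite("pics/d.png",rect(c,530,109,52,85,4)[:,:,::-1][:600]); cv2.imwrite("pics/d0.png",c["pixels"][:,:,::-1])
E
```

```text
clock: 2.05
eef_pos: [531.5, 147.3, 216.0]
eef_rot: [-2.085, 1.57, -2.379]
wrist_force: [-0.6, 0.3, -0.4]
finger_gap: 0.5
clock: 3.3
eef_pos: [529.7, 150.2, 216.5]
eef_rot: [2.636, 1.571, 1.031]
wrist_force: [-0.9, -0.5, 0.5]
finger_gap: 0.5
[2.09794194e-01 3.01076313e-01 1.51932854e+00 6.03998293e-05
 1.32113327e+00 2.44637589e-01] [-0.94676601 -0.52850305  0.52969149]
[533.84576452 225.63445744 384.57585645]
```

View pics/d.png

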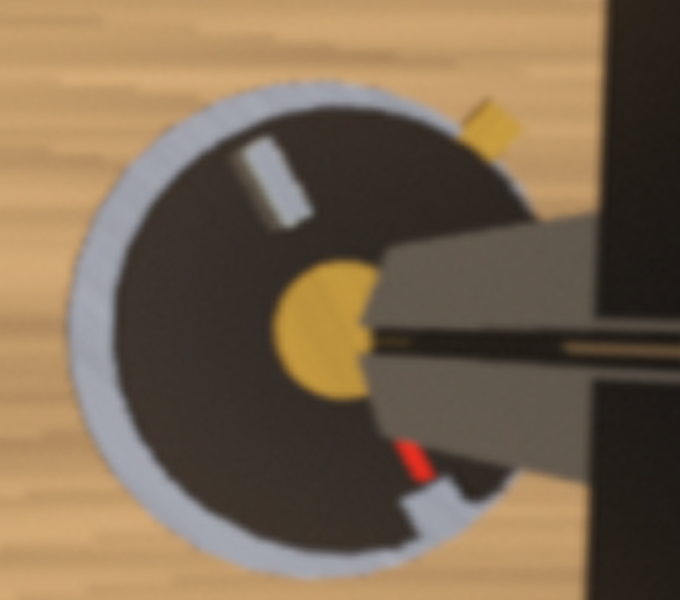

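The view shows the lid centred at about (337,329), the notch at (435,510), the ridge at (283,180) and the pin foot at (490,130). That puts the box axis near (531.5,109.5). The lid needs about 109° anticlockwise. I'll descend behind the ridge on its clockwise side.

```bash
python3 -m handwheel '[[[0,22,20],0],[[0,22.6,20.4],0],[[25,0,0],0],[[25,0,0],0],[[25,0,0],0],[[25,0,0],0],[[20,0,0],0],[[10,0,0],0],[[10,0,0],0],[[0,0,0],0]]'
```

```text
clock: 4.6
eef_pos: [572.8, 107.7, 76.2]
eef_rot: [-1.484, 1.57, -3.093]
wrist_force: [0.4, 0.0, -0.3]
finger_gap: 0.2
```

```bash
python3 -m handwheel '[[[3,0,0],-0.1],[[3,0,0],-0.1],[[3,0,0],-0.1],[[0,0.55,-2],-0.05],[[0,0.55,-2],-0.05],[[0,0.55,-2],-0.05],[[0,0.55,-2],-0.05],[[0,0.55,-2],-0.05],[[0,0.55,-2],-0.05],[[0,0.55,-2],-0.05]]'
python3 - <<'E'
from h import *
s=manip.read_state(); M=R.from_euler('xyz',s["eef_rot"]).as_matrix()
print(s["joints"],s["eef_pos"],np.degrees(np.arctan2(M[1,1],M[0,1])))
c=manip.camera("top"); cv2.imwrite("pics/e.png",rect(c,530,109,60,75,4)[:,:,::-1])
E
```

```text
clock: 5.85
eef_pos: [571.3, 121.9, 68.3]
eef_rot: [0.866, 1.569, -0.092]
wrist_force: [0.7, -1.9, 0.4]
finger_gap: 0.4
[ 1.47735122e-01  5.32342016e-01  1.56095102e+00 -3.66315591e-04
  1.04700116e+00 -4.65051542e-01] [571.29653637 121.93981534  68.29903038] 35.1206007692102
```

View pics/e.png

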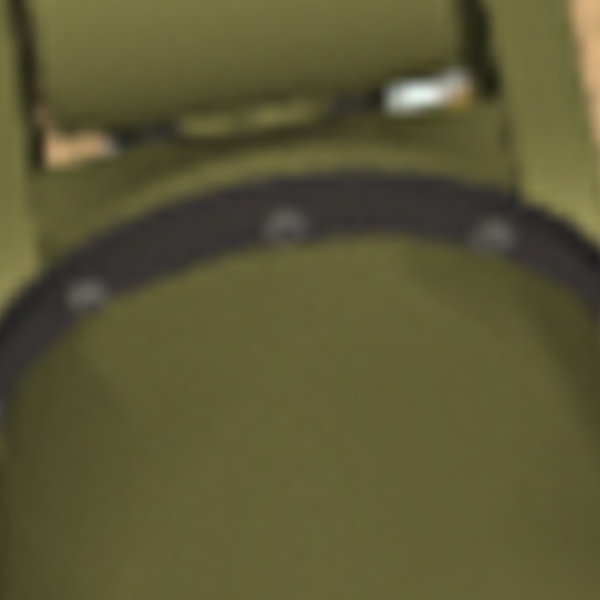

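The top view is blocked by the arm. Force and geometry both suggest the fingertips have reached the ridge, so I'll continue along the arc.

```bash
python3 -m handwheel '[[[0,1,-4.05],-0.1],[[0,1,-4.05],-0.1],[[0,1,-4.05],-0.1],[[0,1,-4.05],-0.1],[[0,1,-4.05],-0.1],[[0,1,-4.05],-0.1],[[0,1,-4.05],-0.1],[[0,1,-4.05],-0.1],[[0,1,-4.05],-0.1],[[0,1,-4.05],-0.1]]'
python3 - <<'E'
from h import *
s=manip.read_state(); M=R.from_euler('xyz',s["eef_rot"]).as_matrix()
d=s["eef_pos"]-[531.5,109.5,0]
print(s["joints"],s["eef_pos"],np.hypot(*d[:2]),np.degrees(np.arctan2(d[1],d[0])),np.degrees(np.arctan2(M[1,1],M[0,1])))
c=manip.camera("wrist"); cv2.imwrite("pics/f.png",c["pixels"][:,:,::-1])
E
```

```text
clock: 7.15
eef_pos: [542.1, 149.6, 68.3]
eef_rot: [0.269, 1.569, 0.311]
wrist_force: [1.4, 1.1, 0.8]
finger_gap: 0.5
[ 2.04056299e-01  4.90047417e-01  1.62738207e+00  2.39669988e-04
  1.02226629e+00 -1.40971843e+00] [542.10894444 149.61179784  68.28482585] 41.4910355116966 75.18538018869583 92.45535855353725
```

View pics/f.png

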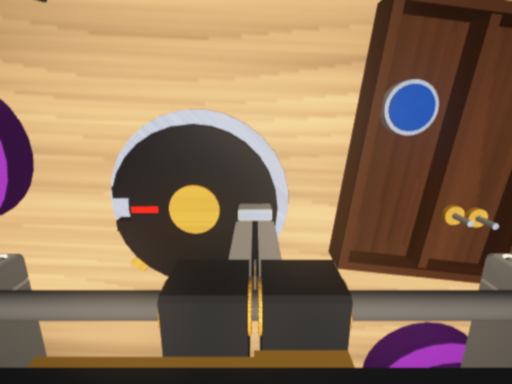

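The wrist view shows the pusher flush against the ridge (255,214), the notch at (121,208) and the pin foot at (140,264). The turn is going as planned.

```bash
cat >> h.py <<'E'
def plane(c,uv,z):
    t,M=pose(c); K=c["mtx"]; uv=np.atleast_2d(np.asarray(uv,float))
    r=np.c_[(uv[:,0]-K[0][2])/K[0][0],-(uv[:,1]-K[1][2])/K[1][1],-np.ones(len(uv))]@M.T
    return t+r*((z-t[2])/r[:,2])[:,None]
def blobs(c,axis=(531.5,109.5),dz=0):
    h=cv2.cvtColor(c["pixels"],cv2.COLOR_RGB2HSV)
    red=((h[...,0]<6)|(h[...,0]>174))&(h[...,1]>140)&(h[...,2]>90)
    br=(h[...,0]>14)&(h[...,0]<28)&(h[...,1]>140)&(h[...,2]>90)
    out={}
    for nm,m,z,lo,hi in(("hub",br,54-dz,0,24),("foot",br,34.5,62,80),("red",red,52-dz,12,50)):
        v,u=np.nonzero(m); p=plane(c,np.c_[u,v],z); r=np.hypot(p[:,0]-axis[0],p[:,1]-axis[1])
        k=(r>lo)&(r<hi)
        q=p[k]; out[nm]=(len(q),q.mean(0)[:2] if len(q) else None, np.median(u[k]) if len(q) else 0, np.median(v[k]) if len(q) else 0)
    ax=out["hub"][1]
    for nm in("foot","red"):
        if out[nm][1] is not None:
            d=out[nm][1]-ax; print(nm,"n",out[nm][0],"r",round(np.hypot(*d),1),"deg",round(np.degrees(np.arctan2(d[1],d[0])),2),"px",out[nm][2:])
    print("hub",out["hub"])
E
python3 - <<'E'
from h import *
blobs(manip.camera("wrist"))
E
```

```text
foot n 170 r 63.7 deg -26.78 px (np.float64(141.0), np.float64(265.0))
red n 239 r 34.4 deg -85.65 px (np.float64(144.0), np.float64(210.0))
hub (2050, array([532.02429396, 108.70771468]), np.float64(194.0), np.float64(209.0))
```

```bash
python3 -m handwheel '[[[0,1,-4.05],-0.1],[[0,1,-4.05],-0.1],[[0,1,-4.05],-0.1],[[0,1,-4.05],-0.1],[[0,1,-4.05],-0.1],[[0,0.55,-2],-0.05],[[0,0.55,-2],-0.05],[[0,0.55,-2],-0.05],[[0,0,0],0],[[0,0,0],0]]'
python3 - <<'E'
from h import *
c=manip.camera("wrist"); blobs(c)
s=manip.read_state(); M=R.from_euler('xyz',s["eef_rot"]).as_matrix(); print("tool yaw",np.degrees(np.arctan2(M[1,1],M[0,1])),s["eef_pos"])
im=cv2.resize(c["pixels"][140:290,80:280],None,fx=4,fy=4,interpolation=cv2.INTER_CUBIC); cv2.imwrite("pics/g.png",im[:,:,::-1])
E
```

```text
clock: 8.5
eef_pos: [515.3, 147.4, 67.7]
eef_rot: [-0.603, 1.57, 0.085]
wrist_force: [1.1, 0.8, 0.0]
finger_gap: 0.2
foot n 348 r 56.4 deg -30.17 px (np.float64(112.0), np.float64(216.0))
red n 230 r 34.4 deg -49.21 px (np.float64(145.0), np.float64(210.0))
hub (2057, array([532.01873882, 108.45347751]), np.float64(195.0), np.float64(209.0))
tool yaw 129.44015073937155 [515.30020553 147.39560902  67.61068524]
```

View pics/g.png

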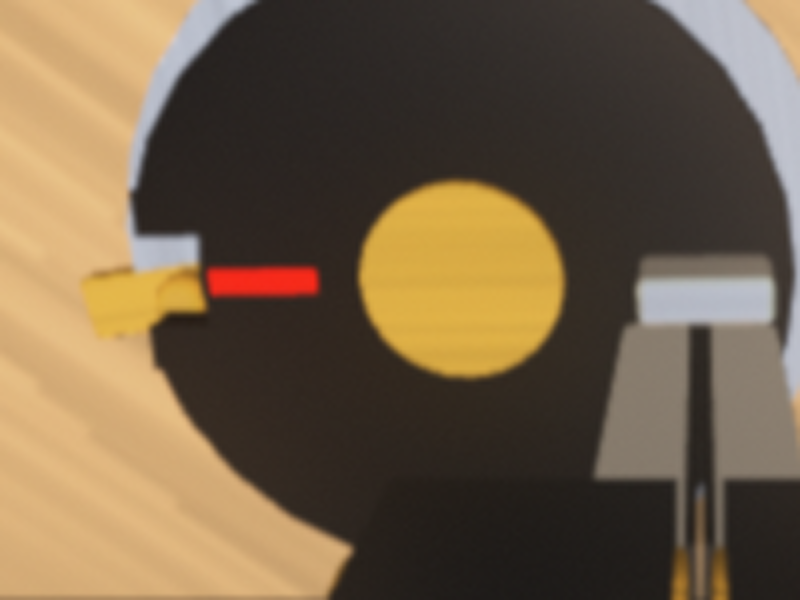

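The crop shows the notch (165,260) nearly over the pin (185,290), with the outer end of the foot at (90,310). A little more turn is needed.

Run:
```python
from h import *
c=manip.camera("wrist")
f=lambda a:[80+a[0]/4,140+a[1]/4]
for nm,a,z in(("footend",(90,310),34.5),("c1",(82,282),34.5),("c2",(98,338),34.5),("notch in",(200,275),44),("redout",(208,282),52),("redin",(318,282),52),("slot edge up",(201,236),52)):
    d=plane(c,f(a),z)[0][:2]-[532,108.4]; print(nm,np.round(d,1),np.hypot(*d).round(1),np.degrees(np.arctan2(d[1],d[0])).round(2))
P,u,v=pts(c)
k=(P[:,2]>32)&(P[:,2]<45)&(np.hypot(P[:,0]-532,P[:,1]-108.4)>67.5)&(np.hypot(P[:,0]-532,P[:,1]-108.4)<80); q=P[k]; q=q-[532,108.4,0]
print(len(q),q.mean(0),np.degrees(np.arctan2(q.mean(0)[1],q.mean(0)[0])))
t=manip.camera("top"); P,u,v=pts(t); d=P-[532,108.4,0]; r=np.hypot(d[:,0],d[:,1]); k=(P[:,2]>29)&(P[:,2]<46)&(r>68)&(r<82); print("top",k.sum(),d[k].mean(0) if k.any() else 0)
```

```text
footend [ 57.  -48.8] 75.0 -40.58
c1 [ 53.2 -52.9] 75.0 -44.83
c2 [ 60.9 -44.7] 75.5 -36.29
notch in [ 32.8 -35.3] 48.2 -47.1
redout [ 28.6 -32.5] 43.3 -48.61
redin [ 16.7 -18. ] 24.6 -47.16
slot edge up [ 22.5 -37.8] 44.0 -59.28
173 [ 54.16755484 -46.81426654  34.42436217] -40.83519017154556
top 9 [ 51.48343818 -48.15535781  34.55883579]
```

```bash
python3 -m handwheel '[[[0,0.29,-1],-0.025],[[0,0.29,-1],-0.025],[[0,0.29,-1],-0.025],[[0,0.29,-1],-0.025],[[0,0.29,-1],-0.025],[[0,0.29,-1],-0.025],[[0,0,0],0],[[0,0,0],0],[[0,0,0],0],[[0,0,0],0]]'
cat > m.py <<'E'
from h import *
c=manip.camera("wrist"); blobs(c)
P,u,v=pts(c); d=P-[532,108.4,0]; r=np.hypot(d[:,0],d[:,1]); k=(P[:,2]>32)&(P[:,2]<45)&(r>67.5)&(r<80)
q=d[k].mean(0); print("foot depth",k.sum(),np.degrees(np.arctan2(q[1],q[0])))
im=cv2.resize(c["pixels"][140:290,80:280],None,fx=4,fy=4,interpolation=cv2.INTER_CUBIC); cv2.imwrite("pics/m.png",im[:,:,::-1])
E
python3 m.py
```

```text
clock: 9.9
eef_pos: [509.4, 144.5, 67.3]
eef_rot: [2.596, 1.57, -2.847]
wrist_force: [0.3, 0.4, 0.2]
finger_gap: 0.5
foot n 362 r 55.3 deg -30.9 px (np.float64(108.0), np.float64(204.0))
red n 226 r 34.2 deg -39.85 px (np.float64(145.0), np.float64(210.5))
hub (2054, array([532.07209518, 108.31635065]), np.float64(195.0), np.float64(210.0))
foot depth 180 -40.96872751390952
```

View pics/m.png

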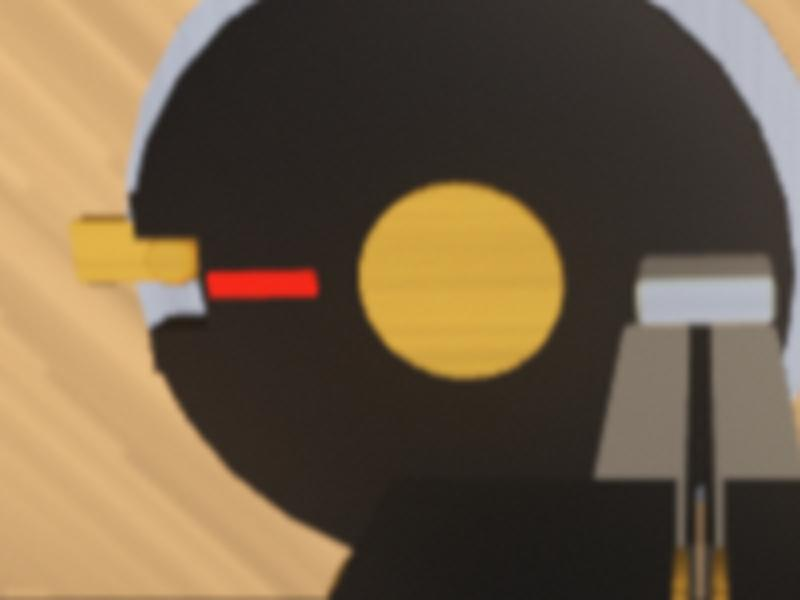

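Run:
```python
from h import *
c=manip.camera("wrist")
for a in(-39,-41,-43):
    A=np.radians(a); u=np.array([np.cos(A),np.sin(A)]); t=np.array([-u[1],u[0]])
    q=lambda r,s,z:np.r_[np.array([532,108.4])+r*u+s*t,z]
    p=proj(c,[q(76,6,34.5),q(76,-6,34.5),q(66,6,34.5),q(66,-6,34.5),q(55,0,42.5)])
    print("pin",a,np.round((p-[80,140])*4).tolist())
for a in(-38,-40,-42):
    A=np.radians(a); u=np.array([np.cos(A),np.sin(A)]); t=np.array([-u[1],u[0]])
    q=lambda r,s,z:np.r_[np.array([532,108.4])+r*u+s*t,z]
    p=proj(c,[q(45,8,52),q(45,-8,52),q(55.4,8,52),q(55.4,-8,52),q(-52,4,66),q(-52,-4,66)])
    print("notch",a,np.round((p-[80,140])*4).tolist())
```

```text
pin -39 [[78.0, 295.0], [66.0, 233.0], [131.0, 293.0], [120.0, 231.0], [165.0, 273.0]]
pin -41 [[74.0, 282.0], [64.0, 220.0], [128.0, 281.0], [119.0, 219.0], [163.0, 263.0]]
pin -43 [[71.0, 268.0], [63.0, 206.0], [125.0, 269.0], [118.0, 207.0], [162.0, 252.0]]
notch -38 [[207.0, 336.0], [190.0, 247.0], [147.0, 340.0], [129.0, 251.0], [776.0, 307.0], [773.0, 258.0]]
notch -40 [[204.0, 328.0], [190.0, 238.0], [144.0, 330.0], [129.0, 240.0], [775.0, 318.0], [774.0, 270.0]]
notch -42 [[201.0, 319.0], [191.0, 229.0], [141.0, 319.0], [129.0, 229.0], [774.0, 328.0], [775.0, 281.0]]
```

The predicted outlines match the picture: the pin is at about −41° and the notch at about −40° to −41°, inside the tolerance. I'll back off, rise and go over the hub.

```bash
python3 -m handwheel '[[[0,0,4],0],[[0,0,4],0],[[-6,0,0],0],[[-15,0,0],0],[[-15,0,0],0],[[0,-20,-10],0],[[0,-20.5,-10],0],[[0,0,0],0],[[0,0,0],0],[[0,0,0],0]]'; python3 m.py
```

```text
clock: 11.25
eef_pos: [531.5, 109.2, 103.7]
eef_rot: [-0.302, 1.571, 0.539]
wrist_force: [0.4, 0.0, 0.6]
finger_gap: 0.5
foot n 250 r 64.0 deg -32.6 px (np.float64(176.0), np.float64(203.0))
red n 160 r 34.4 deg -34.03 px (np.float64(212.0), np.float64(210.0))
hub (1108, array([529.93154214, 105.79963626]), np.float64(254.0), np.float64(205.0))
foot depth 125 -40.88392079260052
```

```bash
python3 -m handwheel '[[[15,0,0],0],[[12,0,0],0],[[6,0,0],0],[[3,0,0],0],[[1,0,0],0],[[1,0,0],0],[[1,0,0],0],[[1,0,0],0],[[0,0,0],0],[[0,0,0],0]]'
python3 -m handwheel '[[[1,0,0],0],[[1,0,0],0],[[1,0,0],0],[[1,0,0],0],[[1,0,0],0],[[0,0,0],0],[[0,0,0],0],[[0,0,0],0],[[0,0,0],0],[[0,0,0],0]]'
```

```text
clock: 12.55
eef_pos: [531.8, 108.6, 63.6]
eef_rot: [-0.754, 1.57, 0.086]
wrist_force: [1.1, -0.1, 1.0]
finger_gap: 0.2
clock: 13.8
eef_pos: [531.5, 108.6, 58.3]
eef_rot: [2.457, 1.57, -2.986]
wrist_force: [0.7, 0.4, -0.4]
finger_gap: 0.8
```

```bash
python3 -m handwheel '[[[0.5,0,0],0],[[0.5,0,0],0],[[0.5,0,0],0],[[0.5,0,0],0],[[0.5,0,0],0],[[0.5,0,0],0],[[0.5,0,0],0],[[0,0,0],0],[[0,0,0],0],[[0,0,0],0]]'; python3 m.py
python3 - <<'E'
from h import *
c=manip.camera("wrist"); P,u,v=pts(c); d=P-[532,108.4,0]; r=np.hypot(d[:,0],d[:,1])
k=(r>25)&(r<50)&(P[:,2]>35)&(P[:,2]<58); print("lid z",np.percentile(P[k,2],[20,50,80]))
k=(r<15)&(P[:,2]<58); print("hub z",k.sum(),np.median(P[k,2]))
k=(r>28)&(r<54)&(P[:,2]>50)&(P[:,2]<75); print("ridge z",k.sum(),np.median(P[k,2]))
E
```

```text
clock: 15.05
eef_pos: [531.7, 108.6, 55.3]
eef_rot: [-0.729, 1.571, 0.112]
wrist_force: [-3.7, -0.8, 6.1]
finger_gap: 0.8
foot n 542 r 58.6 deg -0.24 px (np.float64(164.0), np.float64(228.0))
red n 208 r 34.1 deg -25.87 px (np.float64(205.0), np.float64(228.0))
hub (696, array([523.66429229,  99.50571962]), np.float64(256.0), np.float64(214.0))
foot depth 194 -41.25132036913956
lid z [41.40415458 41.93633937 42.54303082]
hub z 644 44.309849903884356
ridge z 483 55.45971345594279
```

The lid face now reads 41.9 mm against 42 mm when home. I'll give it a small firm press and then retreat.

```bash
python3 -m handwheel '[[[0.4,0,0],0],[[0.4,0,0],0],[[0,0,0],0],[[0,0,0],0],[[0,0,0],0],[[0,0,0],0],[[0,0,0],0],[[0,0,0],0],[[0,0,0],0],[[0,0,0],0]]'
python3 -m handwheel '[[[-2,0,0],0],[[-4,0,0],0],[[-15,0,0],0],[[-25,0,0],0],[[-30,0,0],0],[[-30,0,0],0],[[-30,0,0],0],[[0,20,40],0],[[0,20,40],0],[[0,0,0],0]]'
python3 - <<'E'
from h import *
c=manip.camera("wrist"); P,u,v=pts(c); d=P-[532,108.4,0]; r=np.hypot(d[:,0],d[:,1])
k=(r>25)&(r<50)&(P[:,2]>35)&(P[:,2]<53); print("lid z",np.percentile(P[k,2],[20,50,80]))
blobs(c,dz=10); cv2.imwrite("pics/z.png",c["pixels"][:,:,::-1])
t=manip.camera("top"); cv2.imwrite("pics/y.png",t["pixels"][:,:,::-1])
s=manip.read_state(); print(s["eef_pos"],s["wrist_force"],s["clock"])
E
```

```text
clock: 16.4
eef_pos: [531.8, 108.7, 55.1]
eef_rot: [-0.741, 1.57, 0.099]
wrist_force: [-6.6, -0.7, 15.4]
finger_gap: 0.5
clock: 17.65
eef_pos: [555.3, 197.1, 190.7]
eef_rot: [-0.28, 1.57, 0.563]
wrist_force: [0.0, -0.9, 0.6]
finger_gap: 0.2
lid z [41.37107578 41.98948588 42.63236341]
foot n 148 r 68.5 deg -40.97 px (np.float64(154.0), np.float64(108.0))
red n 106 r 33.9 deg -40.52 px (np.float64(184.5), np.float64(108.0))
hub (899, array([532.45702488, 108.44438584]), np.float64(216.0), np.float64(107.0))
[555.12051421 194.84115191 190.57635219] [-0.29273382 -0.49520109  0.0482385 ] 17.75
```

View pics/z.png

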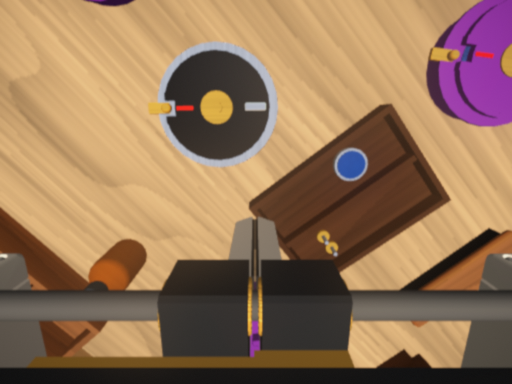

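The lid is home, with the notch round the pin at (165,108). The hand is clear at z 190 and the valet tray hasn't moved.

```bash
python3 -m handwheel '[[[0,0,0],0],[[0,0,0],0],[[0,0,0],0],[[0,0,0],0],[[0,0,0],0],[[0,0,0],0],[[0,0,0],0],[[0,0,0],0],[[0,0,0],0],[[0,0,0],0]]'; python3 -c "
from cell import manip
print(manip.sign_off())"
```

```text
clock: 19.0
eef_pos: [555.2, 194.9, 190.1]
eef_rot: [2.334, 1.571, -3.109]
wrist_force: [-0.6, 0.3, -0.1]
finger_gap: 0.6
the job is handed in; nothing more can be done
None
```

The job is done and handed in at 19 s. I pushed the ridge about 110° anticlockwise with closed fingertips until the notch was over the pin. I then backed off, pressed the hub straight down and took the hand away.

**Last checks:**
- **Lid height:** the lid's top face measured 42.0 mm above the ledge, which is fully home.
- **Alignment:** the notch line was at −40.5° and the pin foot at −41.0°, about 0.5 mm apart at the rim.
- **Forces:** the wrist read about 17 N during the final press and about 2 N or less in the readings between ridge-pushing moves. It was near zero with the hand clear.
- **Bystanders:** the valet tray looked undisturbed in the last wrist view. I did not measure any bystander against its starting place. The last top picture was saved but not viewed.

Some mid-task automatic foot and hub readings were off because the wood or the fingers confused the colour mask. For those I relied on the depth readings and predicted outlines, which agreed to within about 1°.

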